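# Gauge two brass sleeves, sort them and close the tin

### The job

Try the two brass sleeves on the gauge pin, one at a time, sliding each down as far as it will go; before you take up the second, put the first away: a sleeve that goes right down to the gauge's base goes into the round tin, one that stops on the pin's shoulder goes into the wooden reject tray. In the end the lid must be on the tin, sitting level on the rim all round; leave everything else on the bench standing where it is.

Things in the scene. Friction and masses are not known exactly. Their poses are not given: they have to be found in the camera images.
- sleeve_a: one of two outwardly identical plain brass sleeves standing upright: outside diameter 32 mm, height 36 mm, bore open right through (about 16 to 22 mm, one sleeve narrower than the other; the gauge decides). Origin: centre of the underside, z along the bore, up.
- sleeve_b: one of two outwardly identical plain brass sleeves standing upright: outside diameter 32 mm, height 36 mm, bore open right through (about 16 to 22 mm, one sleeve narrower than the other; the gauge decides). Origin: centre of the underside, z along the bore, up.
- gauge: fixed steel gauge: dark round base 60 mm across, 12 mm high, with an upright stepped pin: 19 mm in diameter from 12 to 40 mm height, 45-degree shoulder to 44 mm, pilot 13 mm in diameter to 54 mm, cone nose to 60 mm. A sleeve that fits ends with its underside on the base (12 mm), another stops on the shoulder, its underside about 42 mm up. Origin: centre of the underside, z up.
- tin: open round aluminium tin, loose: outside diameter 100 mm, wall 3 mm, height 52 mm, inner floor at 4 mm. Origin: centre of the underside, z up.
- lid: loose round aluminium lid of the tin, knob up: plate 108 mm across, from 5 to 9 mm above the origin; under it a locating disc 86 mm across, 5 mm deep, that goes inside the tin's mouth; wooden knob 22 mm in diameter from 9 to 33 mm. Origin: centre of the locating disc's underside, z up; seated, it is 47 mm above the tin's origin.
- tray: open square wooden tray for rejects, loose: 120 x 120 mm outside, wall 5 mm, 25 mm high, inner floor at 5 mm. Origin: centre of the underside, z up, x and y along its sides.
- bottle: bystander: upright white plastic bottle with a black cap, 40 mm in diameter, 115 mm high; origin under its centre
- stamp_block: bystander: round dark steel block 48 mm across and 24 mm high with an upright brass blade (12 x 20 mm) on it, 104 mm high in all; origin under its centre
- bench_block: bystander: square steel block 36 x 36 mm, 30 mm high; origin under its centre
- punch_stand: bystander: wooden block 32 x 32 x 30 mm with a slim dark steel ball punch standing in it, 98 mm high in all; origin under its centre
- cup_die: bystander: stepped round steel die, 34 mm in diameter at the foot, 30 mm high; origin under its centre
- jar: bystander: small glass jar with a steel cap, 34 mm in diameter, 45 mm high; origin under its centre
- spool: bystander: black spool standing on its flange, 38 mm in diameter, 32 mm high; origin under its centre
- die: bystander: dark steel block 34 x 34 x 40 mm with a bright stud 16 mm in diameter on top, 64 mm high in all; origin under its centre
Things that resemble listed ones, but are neither listed nor needed, are in the scene too. What is shaped like the sleeve_b but blue or red is not meant. Leave any pink look-alike of the sleeve_a alone.

How it is judged:
By the outcome, as a careful person would: the job done as asked, in the order asked, and still so for the second after the job is handed in, with the robot touching nothing.
It also fails if it takes over 72 s, if anything falls off the work surface, if the arm or the gripper's body presses on something with over 40 N, if the wrist force passes 120 N, or if a joint passes its speed limit or range.

### The arm

A 7-joint arm with a two-finger parallel gripper is mounted at the origin on the work surface. World frame = base frame: x ahead of the robot, y to its left, z up, the work surface at z = 0. Lengths are in mm, angles in rad, forces in N, time in s.
With the tool pointing down it reaches from about 400 to 875 mm from the base axis. Payload 4.4 kg.
Tool frame: the origin (TCP) lies where the fingers leave the gripper's body, on its centre line; the fingertips stand 73 mm ahead of it and the grasp point (between the pads) lies 54 mm ahead of it; z points along the fingers, y is the line along which they close (so a half turn about z gives the same grasp; the last joint's range is limited). The gripper opens to 85 mm and grips with 20 to 120 N. Pads are 22 mm wide; open, the fingers measure 114 mm over their backs; the gripper's body (76 mm by 85 mm) begins 54 mm behind the grasp point. The pads swing forward as they close: fully open they stand 13 mm farther back than shut.
Start: joints at [1.192, 0.628, 0.038, 1.517, -0.027, 0.996, -0.02], TCP at [200.046, -618.465, 303.913] pointing down, gripper open.
Joint ranges: [-3.06, 3.06], [-0.37, 2.12], [-1.25, 1.32], [0.18, 2.47], [-1.1, 4.24], [0.23, 1.98], [-2.94, 2.94]. Speed limits (rad/s): [2.57, 2.57, 3.14, 3.14, 3.14, 3.14, 3.14].

### API

Orientations are given as [roll, pitch, yaw] about the fixed x, y, z axes, in that order (R = Rz(yaw) Ry(pitch) Rx(roll)).
In Python, from cell import ctrl gives the robot as it stands.
- The arm moves only by the tool send_rows, never from a script. Its argument "rows" is a list that holds one entry, the list of rows, each a list of 6 numbers: the shift along the tool's x, y, z in cm, then the turn, a rotation vector about the tool's x, y, z in rad. In form: [[[tx, ty, tz, wx, wy, wz], ...]]. A call has 1 to 10 rows; each row is the pose to reach, as a shift and turn from the pose commanded when the call began, along the tool's axes at that moment; what a row does not reach only later rows make up. A row lasts 1/10 s, in which the tool goes at most 50 mm and 8.59 degrees, less where a joint would pass 70% of its speed; a pose out of reach is approached as far as the arm can. A call with a gripper value outside its range is refused whole. "grip" is the closure in counts, from 0 (fully open) to 255 (shut), set as the call begins (left out, the last holds). The fingers move at their own pace and stop on an object; the grip force is fixed at half the most. Time passes only in rows, so rows that repeat a pose let the fingers close. It gives the time, the measured TCP pose, the force, the opening and the grip force at its end, in the units of the state.
- ctrl.read_state(): the state, without advancing time (a new reading comes with each control period).
- ctrl.get_image(name): name is "scene" or "top"; returns a dict with "pixels" (400x640x3 uint8, red, green, blue), "fx", "fy", "cx", "cy" (pixels), "D" ([k1, k2, p1, p2, k3] as OpenCV has them; the pictures are not rectified), "extrinsics" (4x4, takes a point from camera to world coordinates). Camera axes: x right, y up, looking along -z (the intrinsics and any distortion apply to the point x, -y, -z); pixel columns grow to the right and rows downward; lengths in mm; the calibration is good to about 2 mm. A picture is of the moment at which its call begins. There is no depth.
- ctrl.finish_job(): hands the job in; it is judged then, once.
The state is a dict: "clock": time; "qpos": joint angles; "qd": joint speeds; "tau": joint torques, N m; "eef_pos": TCP position; "tool_rot": TCP orientation; "force": force on the tool from outside, world axes, zero at the start; "torque": the same for the moment, N m; "width": finger opening in mm; "gripper_force": force on a finger pad.
Only numpy, scipy, OpenCV 4.12 (cv2) and the standard library are available. Lean on these libraries where they do the work, as an engineer would, in place of code of your own. Each camera call takes 0.05 s, during which the arm holds its last target. There are 200 camera calls.

## Working session

There is one attempt and no reset: what is moved stays moved. The work goes in short steps, Python scripts to look and compute and a tool call to move; the robot and the scene stay as the last step left them, time stands still between calls to the robot, and variables do not carry over. Pictures are saved under pics/ and viewed, at most 10 in all, crops included, and the job is handed in when it is done.

Besides the shell and the picture viewer there is one more tool, called as name(argument=value, ...) on one line, values as JSON. send_rows: Moves the arm, as the interface text tells. Its arguments: {"type":"object","properties":{"rows":{"type":"array","items":{"type":"array","items":{"type":"array","items":{"type":"number"}}}},"grip":{"type":"number"}},"required":["rows"]}

```bash
ls; mkdir -p pics
cat > h.py <<'E'
import numpy as np, cv2
from cell import ctrl
def img(n): 
    return ctrl.get_image(n)
def save(d,f,s=1,crop=None):
    p=d["pixels"][:,:,::-1]
    if crop: p=p[crop[1]:crop[3],crop[0]:crop[2]]
    cv2.imwrite("pics/"+f,cv2.resize(p,None,fx=s,fy=s,interpolation=cv2.INTER_CUBIC))
def K(d): return np.array([[d["fx"],0,d["cx"]],[0,d["fy"],d["cy"]],[0,0,1.]])
def ray(d,uv):
    p=cv2.undistortPoints(np.array([[uv]],float),K(d),np.array(d["D"],float))[0,0]
    E=np.array(d["extrinsics"]); return E[:3,3],E[:3,:3]@np.array([p[0],-p[1],-1])
def onz(d,uv,z):
    o,v=ray(d,uv); return o+v*(z-o[2])/v[2]
def proj(d,P):
    E=np.array(d["extrinsics"]); c=(np.array(P,float)-E[:3,3])@E[:3,:3]
    c=c*[1,-1,-1]
    return cv2.projectPoints(c[None],np.zeros(3),np.zeros(3),K(d),np.array(d["D"],float))[0].ravel()
E
python3 - <<'E'
from h import *
for n in("top","scene"):
    d=img(n); save(d,n+"0.png",1.25); print(n,np.round(d["extrinsics"],3).tolist(),d["fx"],d["D"])
s=ctrl.read_state(); print(s)
E
```

```text
pics
top [[0.03, 0.997, -0.078, 531.181], [-0.999, 0.031, 0.016, 14.362], [0.019, 0.077, 0.997, 857.768], [0.0, 0.0, 0.0, 1.0]] 365.39698870613415 [-0.05224206  0.          0.          0.          0.        ]
scene [[-0.259, -0.691, 0.675, 1302.259], [0.966, -0.184, 0.182, 179.195], [-0.001, 0.699, 0.715, 787.915], [0.0, 0.0, 0.0, 1.0]] 493.3609111859926 [0.00058956 0.         0.         0.         0.        ]
{'clock': 0.1, 'qpos': array([ 1.19217978,  0.62922997,  0.03844901,  1.51825591, -0.02701184,
        0.99631353, -0.02000161]), 'qd': array([-0.0002927 , -0.0017734 , -0.00162013, -0.00445759,  0.00065065,
        0.00049392,  0.00016317]), 'tau': array([ 2.56287822e-03, -5.64527535e+01,  1.23008206e+00, -1.93973386e+01,
        1.12371269e-02,  5.45571311e-03, -3.48981098e-05]), 'eef_pos': array([ 199.92841383, -618.03358372,  303.10022799]), 'tool_rot': array([-3.13990380e+00,  8.14758660e-06,  3.12805327e-01]), 'force': array([-0.28252984, -0.48337581, -0.39610344]), 'torque': array([-0.01468961, -0.01545874,  0.00229857]), 'gripper_force': 0.0, 'width': 85.41552068155838}
```

View pics/top0.png

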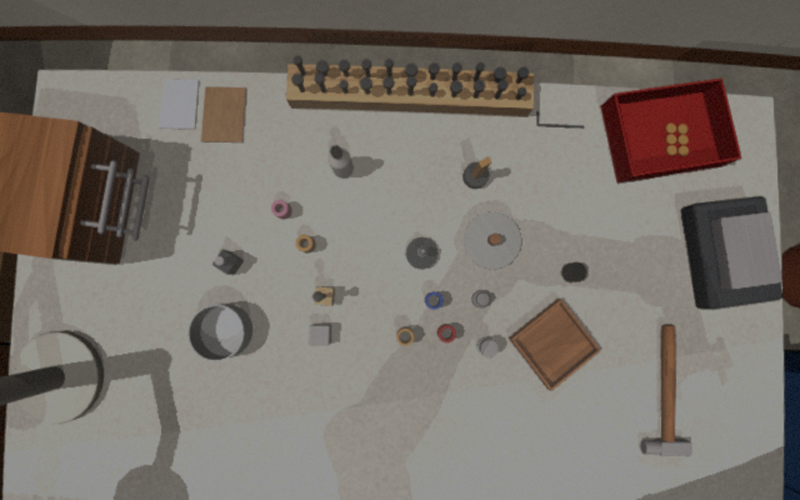

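View pics/scene0.png

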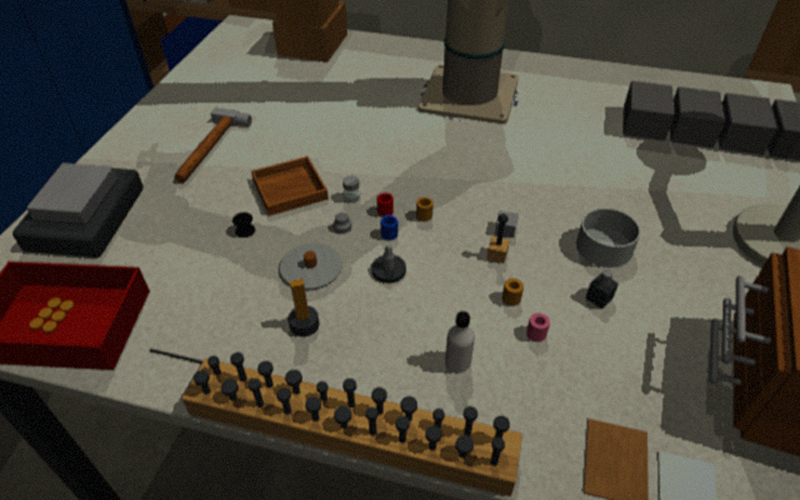

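Top view (shown at 1.25x): brass sleeves at (305,243) and (405,335), gauge at (422,252), lid at (492,240), tin at (221,331), tray at (555,343). The scene view agrees: sleeves (513,291) and (425,208), gauge (388,262). Now I'll measure them.

```bash
cat > meas.py <<'E'
from h import *
def blob(d,uv,f,r=30):
    hsv=cv2.cvtColor(cv2.GaussianBlur(d["pixels"],(3,3),0),cv2.COLOR_RGB2HSV).astype(int)
    m=f(hsv).astype(np.uint8); k=np.zeros_like(m); u,v=map(int,uv); k[max(0,v-r):v+r,max(0,u-r):u+r]=1; m=m*k
    n,l,s,c=cv2.connectedComponentsWithStats(m)
    best=min((i for i in range(1,n) if s[i,4]>25),key=lambda i:np.hypot(*(c[i]-uv)))
    P=np.argwhere(l==best)[:,::-1].astype(np.int32); h=cv2.convexHull(P)
    M=cv2.moments(h); return np.array([M["m10"]/M["m00"],M["m01"]/M["m00"]]),s[best],h
brass=lambda h:(h[...,0]>8)&(h[...,0]<25)&(h[...,1]>110)&(h[...,2]>40)
E
python3 - <<'E'
from meas import *
t=img("top");s=img("scene")
for n,a,b in(("s1",(305,243),(513,291)),("s2",(405,335),(425,208))):
    for d,p in((t,a),(s,b)):
        c,st,h=blob(d,np.array(p)/1.25,brass,16); print(n,c,st[2:],onz(d,c,18).round(1))
# wooden tray
tr=lambda h:(h[...,0]<20)&(h[...,1]>90)
c,st,h=blob(t,np.array((555,343))/1.25,tr,42); r=cv2.minAreaRect(h); 
print("tray",c,st,[onz(t,p,25).round(1).tolist() for p in cv2.boxPoints(r)],onz(t,r[0],25))
c,st,h=blob(s,np.array((289,185))/1.25,tr,36); print("tray",onz(s,c,14))
for n,z,a,b in(("gauge tip",60,(422,248),(389,247)),("gaugebase",12,(421,253),(388,266)),("lidknobtop",33,(494,239),(310,255)),("lid",9,(492,240),(310,266)),("tin rim",52,(218,332),(608,228)),("pinkA",36,(282,208),(538,319)),("die",64,(226,263),(602,280)),("punch",30,(325,296),(498,248)),("bblock",30,(320,333),(505,222)),("blue",36,(434,299),(389,221)),("red",36,(447,333),(385,198)),("cupdie",30,(482,298),(342,218)),("jar",45,(488,346),(351,182)),("spool",32,(574,271),(243,220)),("bottle",115,(336,151),(463,319)),("stamp",24,(476,176),(303,318))):
    print(n,onz(t,np.array(a)/1.25,z).round(0)[:2],onz(s,np.array(b)/1.25,z).round(0)[:2])
save(t,"topc.png",2.3,(150,120,490,320))
E
```

```text
Traceback (most recent call last):
  File "meas.py", line 6, in blob
    best=min((i for i in range(1,n) if s[i,4]>25),key=lambda i:np.hypot(*(c[i]-uv)))
ValueError: min() iterable argument is empty
```

```bash
sed -i 's/^brass=.*/brass=lambda h:(h[...,0]>5)\&(h[...,0]<28)\&(h[...,1]>75)/; s/,4\]>25/,4]>12/' meas.py
cat > m1.py <<'E'
from meas import *
t=img("top");s=img("scene")
save(t,"topc.png",2.3,(150,120,490,320))
hsv=cv2.cvtColor(t["pixels"],cv2.COLOR_RGB2HSV); print(hsv[194,236:254].tolist())
for n,a,b in(("s1",(305,243),(513,291)),("s2",(405,335),(425,208))):
    for d,p in((t,a),(s,b)):
        try:
            c,st,h=blob(d,np.array(p)/1.25,brass,14); print(n,c,st[2:],onz(d,c,18).round(1))
        except ValueError: print("none")
tr=lambda h:(h[...,0]<20)&(h[...,1]>75)
c,st,h=blob(t,np.array((555,343))/1.25,tr,42); r=cv2.minAreaRect(h); 
print("tray",c,st,[onz(t,p,25).round(1).tolist() for p in cv2.boxPoints(r)],onz(t,r[0],25))
c,st,h=blob(s,np.array((289,185))/1.25,tr,36); print("tray",onz(s,c,14))
for n,z,a,b in(("gauge tip",60,(422,248),(389,247)),("gaugebase",12,(421,253),(388,266)),("lidknobtop",33,(494,239),(310,255)),("lid",9,(492,240),(310,266)),("tin rim",52,(218,332),(608,228)),("pinkA",36,(282,208),(538,319)),("die",64,(226,263),(602,280)),("punch",30,(325,296),(498,248)),("bblock",30,(320,333),(505,222)),("blue",36,(434,299),(389,221)),("red",36,(447,333),(385,198)),("cupdie",30,(482,298),(342,218)),("jar",45,(488,346),(351,182)),("spool",32,(574,271),(243,220)),("bottle",115,(336,151),(463,319)),("stamp",24,(476,176),(303,318))):
    print(n,onz(t,np.array(a)/1.25,z).round(0)[:2],onz(s,np.array(b)/1.25,z).round(0)[:2])
E
python3 m1.py
```

```text
[[16, 53, 148], [16, 111, 143], [16, 118, 138], [15, 104, 108], [18, 67, 76], [16, 56, 68], [18, 43, 72], [20, 37, 83], [15, 23, 89], [19, 30, 92], [16, 52, 107], [17, 101, 134], [17, 114, 141], [17, 112, 125], [17, 104, 88], [16, 59, 74], [19, 42, 85], [21, 26, 100]]
s1 [243.44776119 194.2761194 ] [ 14  14 120] [612.  186.3  18. ]
s1 [409.63149351 233.03517316] [ 18  23 323] [609.3 184.8  18. ]
s2 [324.12647754 268.79196217] [14 15 95] [447.3  -4.8  18. ]
s2 [339.30797101 166.47681159] [ 14  20 254] [445.   -3.3  18. ]
tray [443.78876989 275.21068554] [ 408  240   72   72 2771] [[448.0, -192.2, 25.0], [525.2, -286.8, 25.0], [431.7, -365.9, 25.0], [355.6, -270.4, 25.0]] [ 439.97129282 -278.4277603    25.        ]
tray [ 442.06672713 -278.3834491    14.        ]
gauge tip [605. -29.] [602. -27.]
gaugebase [600. -30.] [601. -30.]
lidknobtop [ 628. -162.] [ 630. -160.]
lid [ 629. -163.] [ 634. -162.]
tin rim [447. 324.] [451. 326.]
pinkA [673. 226.] [672. 231.]
die [568. 312.] [591. 318.]
punch [516. 142.] [527. 148.]
bblock [449. 148.] [458. 150.]
blue [516. -54.] [515. -52.]
red [456. -79.] [456. -77.]
cupdie [ 520. -142.] [ 524. -139.]
jar [ 436. -151.] [ 438. -149.]
spool [ 574. -311.] [ 577. -310.]
bottle [758. 121.] [765. 125.]
stamp [ 747. -128.] [ 755. -126.]
```

View pics/topc.png

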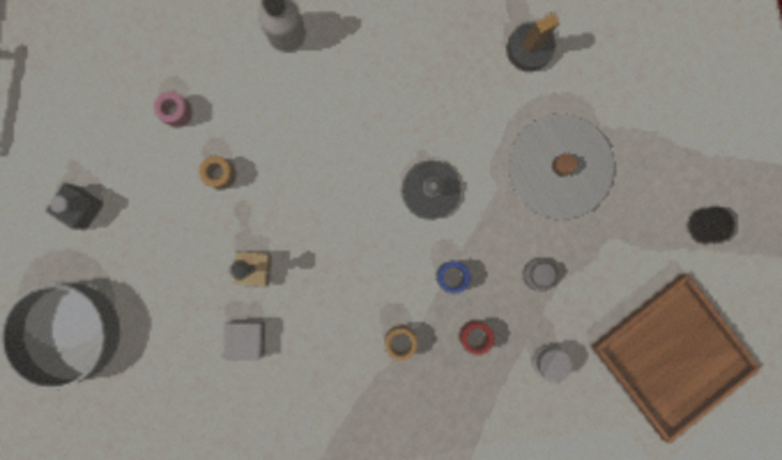

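Crop shows sleeve 2 (402,343) with a visibly wider bore than sleeve 1 (216,172); gauge centre at (432,189), tray (677,358), tin rim (62,335). The two cameras agree to about 3 mm, so I'll refine the circles and make the first half-move.

send_rows(rows=[[[4,-5,0.5,0,0,-0.12],[8,-10,1,0,0,-0.25],[12,-15,1.5,0,0,-0.37],[17,-20,2,0,0,-0.5],[21,-25,2.7,0,0,-0.62],[25,-30,3,0,0,-0.74],[29,-35,4,0,0,-0.87],[33,-40,4.5,0,0,-0.99],[37,-45,5,0,0,-1.12],[37,-45,5,0,0,-1.25]]], grip=80)

```text
clock: 1.3
eef_pos: [383.9, -153.7, 261.7]
tool_rot: [3.14, 0.001, 1.567]
force: [1.7, -0.5, -0.1]
width: 58.6
gripper_force: 0.0
```

```bash
cat >> h.py <<'E'
def go(x,y,z,yaw):
    s=ctrl.read_state(); p=s["eef_pos"]; r,pi_,yw=s["tool_rot"]
    d=np.array([x,y])-p[:2]; c,sn=np.cos(yw),np.sin(yw)
    print("rows: tx %.2f ty %.2f tz %.2f wz %.3f"%((c*d[0]+sn*d[1])/10,(sn*d[0]-c*d[1])/10,(p[2]-z)/10,-((yaw-yw+np.pi)%(2*np.pi)-np.pi)))
def st():
    s=ctrl.read_state(); print("t%.2f"%s["clock"],s["eef_pos"].round(1),s["tool_rot"].round(3),"F",s["force"].round(1),"w%.1f g%.1f"%(s["width"],s["gripper_force"]),"q",s["qpos"].round(2))
E
cat > m2.py <<'E'
from meas import *
t=img("top")
g=cv2.cvtColor(t["pixels"],cv2.COLOR_RGB2GRAY)
def circ(uv,f,r,z,n):
    c,st_,h=blob(t,np.array(uv),f,r); e=cv2.minEnclosingCircle(h); print(n,c.round(1),st_[2:],onz(t,c,z).round(1),"enc",onz(t,e[0],z).round(1),e[1])
circ((337.5,202.5),lambda h:h[...,2]<85,17,12,"gbase")
circ((337.5,202.5),lambda h:h[...,2]<75,17,12,"gbase")
L=lambda h:(h[...,1]<25)&(h[...,2]>105)
circ((394,192),L,25,9,"lid")
e=cv2.Canny(g,40,120)
for nm,(x0,y0,x1,y1),R,z in(("lid",(366,164,424,220),(19,27),9),("tin",(148,238,206,292),(20,28),52)):
    sub=cv2.resize(g[y0:y1,x0:x1],None,fx=4,fy=4,interpolation=cv2.INTER_CUBIC)
    c=cv2.HoughCircles(sub,cv2.HOUGH_GRADIENT,1.5,30,param1=80,param2=15,minRadius=R[0]*4,maxRadius=R[1]*4)
    if c is not None:
        for k in c[0][:3]: print(nm,k/4,onz(t,(k[0]/4+x0-.4,k[1]/4+y0-.4),z).round(1))
st(); go(446,-4,250,1.571)
E
python3 m2.py
```

```text
gbase [337.7 201.9] [ 25  23 410] [601.6 -32.   12. ] enc [600.7 -32.3  12. ] 12.389700889587402
gbase [345.3 200.8] [ 8 10 68] [604.8 -49.6  12. ] enc [604.6 -49.3  12. ] 5.005259990692139
lid [393.5 191.5] [  50   50 2392] [ 630.5 -162.6    9. ] enc [ 630.5 -162.6    9. ] 34.64833068847656
tin [25.3125 27.9375 21.9125] [447.3 327.2  52. ]
tin [45.9375 24.1875 21.65  ] [457.1 282.1  52. ]
tin [36.1875 24.9375 22.2875] [454.7 303.5  52. ]
t1.35 [ 387.  -145.5  261.6] [ 3.138 -0.005  1.584] F [ 2.   7.1 -0.5] w58.8 g0.0 q [ 0.56  0.38 -0.35  2.18  0.22  0.6   0.07]
rows: tx 14.07 ty 6.09 tz 1.16 wz 0.013
```

send_rows(rows=[[[0,0,0,0,0,0],[0,0,0,0,0,0],[0,0,0,0,0,0]]])

```text
clock: 1.65
eef_pos: [382.9, -156.7, 261.5]
tool_rot: [-3.141, 0.001, 1.56]
force: [-0.3, -0.1, -0.9]
width: 58.6
gripper_force: 0.0
```

```bash
python3 -c "
from h import *
st(); go(446,-4,150,1.571)"
```

```text
t1.65 [ 382.9 -156.7  261.5] [-3.141e+00  1.000e-03  1.560e+00] F [-0.3 -0.1 -0.9] w58.6 g0.0 q [ 0.57  0.38 -0.33  2.18  0.22  0.61  0.07]
rows: tx 15.34 ty 6.14 tz 11.15 wz -0.011
```

send_rows(rows=[[[4,1.6,2.7,0,0,-0.01],[8,3.2,5.5,0,0,-0.01],[11.5,4.6,8,0,0,-0.01],[15.3,6.1,11,0,0,-0.01],[15.3,6.1,11,0,0,-0.01],[15.3,6.1,11,0,0,-0.01],[15.3,6.1,11,0,0,-0.01]]])

```text
clock: 2.35
eef_pos: [445.3, -5.0, 151.8]
tool_rot: [-3.141, 0.001, 1.569]
force: [0.5, -0.6, 0.0]
width: 58.6
gripper_force: 0.0
```

```bash
python3 -c "
from h import *
d=img('scene');save(d,'g1.png',3,(240,90,440,260))
st(); go(446,-4,80,1.571)"
```

```text
t2.40 [445.4  -5.1 152.1] [3.141e+00 1.000e-03 1.569e+00] F [ 0.5 -0.  -0.8] w58.5 g0.0 q [ 0.08  0.62 -0.19  2.2   0.33  0.35 -0.39]
rows: tx 0.11 ty 0.06 tz 7.21 wz -0.002
```

View pics/g1.png

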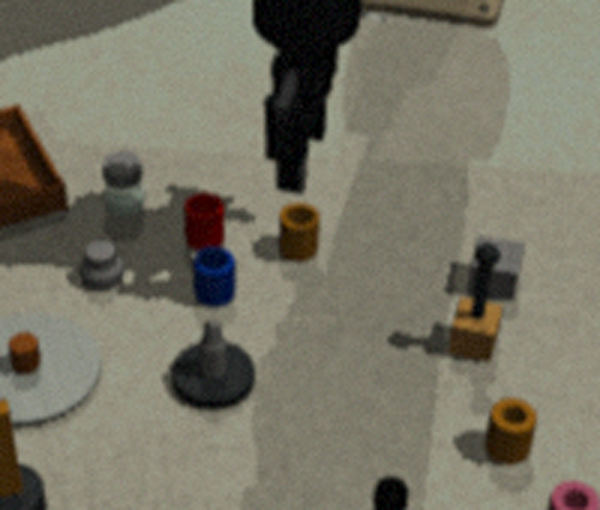

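The gripper sits above the near sleeve, with the fingertip at (291,190) and the sleeve at (299,230). Descending to grasp, then lifting.

send_rows(rows=[[[0.1,0,2.5,0,0,0],[0.1,0,5,0,0,0],[0.1,0,7.2,0,0,0],[0.1,0,7.2,0,0,0],[0.1,0,7.2,0,0,0]]])

```text
clock: 2.9
eef_pos: [445.3, -4.1, 79.4]
tool_rot: [-3.141, 0.0, 1.569]
force: [0.2, -1.0, 0.4]
width: 58.4
gripper_force: 0.0
```

send_rows(rows=[[[0,0,0,0,0,0],[0,0,0,0,0,0],[0,0,0,0,0,0],[0,0,0,0,0,0],[0,0,0,0,0,0],[0,0,0,0,0,0]]], grip=255)

```text
clock: 3.5
eef_pos: [446.1, -2.7, 80.7]
tool_rot: [3.14, 0.002, 1.572]
force: [0.1, -1.7, 5.3]
width: 30.9
gripper_force: 58.9
```

send_rows(rows=[[[0,0,-2,0,0,0],[0,0,-5,0,0,0],[0,0,-8,0,0,0],[0,0,-10,0,0,0],[0,0,-10,0,0,0],[0,0,-10,0,0,0]]])

```text
clock: 4.1
eef_pos: [445.6, -2.3, 179.9]
tool_rot: [3.14, 0.001, 1.572]
force: [-0.3, 0.4, -1.3]
width: 31.1
gripper_force: 59.6
```

```bash
python3 -c "
from h import *
st(); go(601,-30,180,1.571)"
```

```text
t4.10 [445.6  -2.3 179.9] [3.140e+00 1.000e-03 1.572e+00] F [-0.3  0.4 -1.3] w31.1 g59.6 q [ 0.33  0.62 -0.57  2.18  0.67  0.53 -0.74]
rows: tx -2.79 ty 15.54 tz -0.01 wz 0.001
```

send_rows(rows=[[[-0.6,4,0,0,0,0],[-1.4,8,0,0,0,0],[-2.1,12,0,0,0,0],[-2.8,15.5,0,0,0,0],[-2.8,15.5,0,0,0,0],[-2.8,15.5,0,0,0,0],[-2.8,15.5,0,0,0,0],[-2.8,15.5,0,0,0,0]]])

```text
clock: 4.9
eef_pos: [599.2, -29.1, 179.0]
tool_rot: [-3.14, 0.0, 1.574]
force: [0.0, 0.2, -0.5]
width: 30.6
gripper_force: 59.7
```

```bash
cat > m3.py <<'E'
from meas import *
import sys
st()
p=ctrl.read_state()["eef_pos"]
s=img("scene"); t=img("top")
for nm,d in(("scene",s),("top",t)):
    u=proj(d,[p[0],p[1],p[2]-62])
    try:
        c,q,h=blob(d,u,brass,20); print(nm,u.round(1),c.round(1),q.tolist(),"sleeve@z",onz(d,c,p[2]-62).round(1))
    except ValueError: print(nm,"none")
u=proj(s,[601,-30,12]); c,q,h=blob(s,u,lambda h:h[...,2]<70,24); print(c,q,onz(s,c,12).round(1))
x,y=map(int,proj(s,[601,-30,50])); save(s,sys.argv[1],6,(x-50,y-45,x+50,y+45))
E
python3 m3.py g2.png
```

```text
t4.90 [599.2 -29.1 179. ] [-3.14   0.     1.574] F [ 0.   0.2 -0.5] w30.6 g59.7 q [ 0.37  0.79 -0.61  1.76  0.61  0.8  -0.54]
scene [310.4 176.3] [314.3 173.3] [309, 164, 10, 23, 124] sleeve@z [588.6 -24.  117. ]
top none
[310.13040772 213.83877996] [296 198  29  29 523] [604.6 -29.8  12. ]
```

View pics/g2.png

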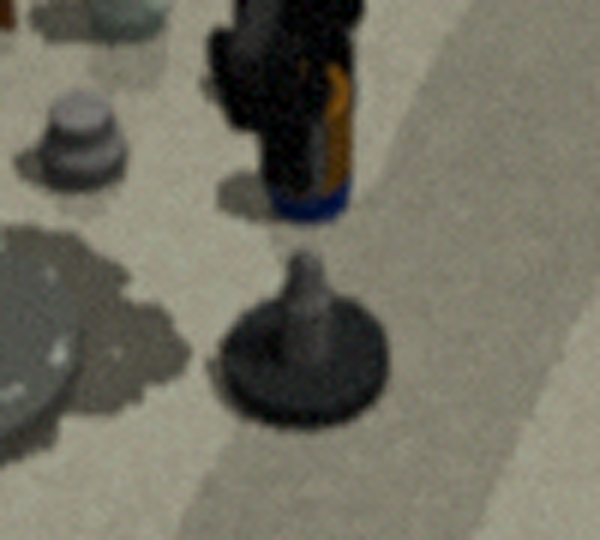

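Run:
```python
from h import *
s=img("scene"); x,y=map(int,proj(s,[601,-30,50])); x0,y0=x-50,y-45
e=np.array([-.259,.966,0])
for P in([600,-31,58],[600,-31,12],[600,-29,58],[602,-31,58],[602,-31,12]): print(P,((proj(s,P)-[x0,y0])*6).round(0))
for o in(-3,-1.5,0): 
  for z in (82,106): print(o,((proj(s,np.array([599.2,-29.1+o,z+18.])+16*e)-[x0,y0])*6).round(0))
g=cv2.cvtColor(s["pixels"],cv2.COLOR_RGB2GRAY)
for v in(40,42,43,44,46): print(v,g[y0+v,x0+42:x0+62].tolist())
for v in(18,22,26,29): print(v,s["pixels"][y0+v,x0+50:x0+64].tolist())
```

```text
[600, -31, 58] [299. 253.]
[600, -31, 12] [301. 343.]
[600, -29, 58] [305. 254.]
[602, -31, 58] [297. 257.]
[602, -31, 12] [299. 347.]
-3 [342. 163.]
-3 [341. 111.]
-1.5 [346. 164.]
-1.5 [346. 111.]
0 [350. 165.]
0 [350. 112.]
40 [149, 148, 139, 132, 127, 122, 128, 126, 125, 122, 130, 131, 132, 129, 126, 131, 125, 128, 129, 123]
42 [152, 147, 154, 139, 132, 120, 96, 74, 79, 88, 109, 112, 128, 131, 134, 129, 129, 124, 126, 121]
43 [154, 147, 145, 146, 133, 110, 65, 51, 72, 73, 88, 99, 124, 136, 133, 130, 132, 126, 127, 117]
44 [147, 148, 149, 150, 138, 103, 60, 41, 58, 72, 72, 90, 124, 132, 126, 128, 126, 123, 128, 123]
46 [150, 148, 157, 159, 149, 109, 53, 38, 49, 59, 63, 76, 111, 123, 127, 130, 129, 128, 124, 121]
18 [[8, 7, 7], [4, 5, 8], [5, 12, 10], [31, 26, 17], [74, 51, 22], [103, 66, 12], [100, 61, 10], [78, 52, 22], [88, 80, 59], [141, 136, 120], [156, 155, 134], [151, 148, 130], [153, 151, 130], [150, 147, 126]]
22 [[9, 8, 10], [17, 18, 17], [32, 36, 34], [52, 51, 45], [56, 41, 23], [69, 41, 8], [73, 45, 10], [78, 56, 22], [108, 95, 77], [139, 135, 114], [150, 148, 134], [147, 140, 127], [156, 152, 134], [153, 155, 130]]
26 [[12, 4, 18], [22, 20, 22], [40, 43, 44], [49, 46, 44], [59, 38, 23], [65, 44, 15], [69, 39, 3], [69, 47, 13], [114, 102, 77], [145, 141, 121], [152, 149, 131], [153, 150, 129], [157, 154, 137], [155, 150, 130]]
29 [[14, 13, 15], [24, 20, 20], [35, 40, 39], [46, 46, 44], [55, 46, 18], [70, 44, 12], [73, 47, 17], [66, 47, 38], [94, 96, 89], [142, 139, 126], [153, 148, 131], [152, 149, 129], [142, 141, 120], [133, 135, 113]]
```

send_rows(rows=[[[-0.1,0.1,1.5,0,0,0],[-0.1,0.1,3,0,0,0],[-0.1,0.1,3.8,0,0,0],[-0.1,0.1,4.3,0,0,0],[-0.1,0.1,4.6,0,0,0],[-0.1,0.1,4.9,0,0,0],[-0.1,0.1,4.9,0,0,0]]])

```text
clock: 5.75
eef_pos: [601.6, -30.5, 130.3]
tool_rot: [-3.141, -0.0, 1.573]
force: [0.6, -0.3, -1.4]
width: 30.6
gripper_force: 59.7
```

send_rows(rows=[[[0,0,0.3,0,0,0],[0,0,0.6,0,0,0],[0,0,0.9,0,0,0],[0,0,1.1,0,0,0]]])

```text
clock: 6.15
eef_pos: [601.6, -30.6, 119.2]
tool_rot: [-3.141, 0.0, 1.573]
force: [0.9, -1.1, -1.5]
width: 30.4
gripper_force: 59.7
```

```bash
python3 m3.py g3.png
```

```text
t6.15 [601.6 -30.6 119.2] [-3.141  0.     1.573] F [ 0.9 -1.1 -1.5] w30.4 g59.7 q [ 0.34  0.87 -0.55  1.78  0.68  0.69 -0.59]
scene [309.8 198. ] [314.7 197.3] [312, 187, 6, 22, 107] sleeve@z [597.  -21.3  57.2]
top none
[308.58459052 206.75915948] [295 188  30  39 794] [585.  -38.8  12. ]
```

View pics/g3.png

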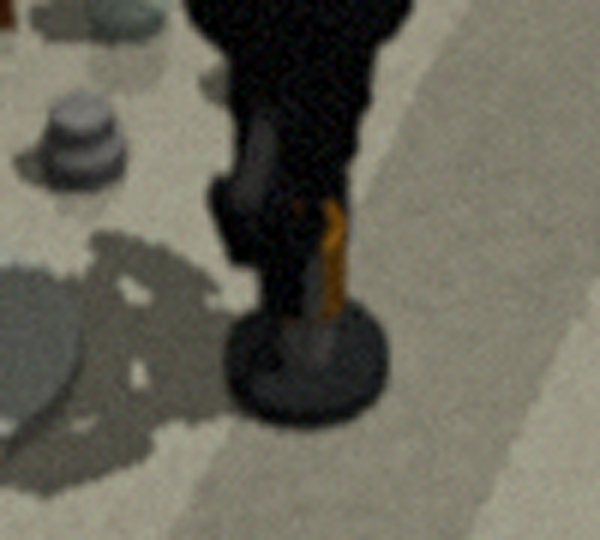

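Sleeve sits over the pin at (300,260) with its underside at about 39 mm and no contact force, so it has passed the shoulder. Continuing down.

send_rows(rows=[[[0,0,0.4,0,0,0],[0,0,0.8,0,0,0],[0,0,1.2,0,0,0],[0,0,1.2,0,0,0]]])

```text
clock: 6.65
eef_pos: [601.4, -30.5, 106.8]
tool_rot: [-3.141, -0.0, 1.573]
force: [-0.6, 1.0, -0.0]
width: 31.1
gripper_force: 59.7
```

send_rows(rows=[[[0,0,0.4,0,0,0],[0,0,0.8,0,0,0],[0,0,1.2,0,0,0],[0,0,1.3,0,0,0],[0,0,1.4,0,0,0],[0,0,1.4,0,0,0]]])

```text
clock: 7.25
eef_pos: [601.6, -30.6, 93.4]
tool_rot: [-3.141, 0.0, 1.573]
force: [0.3, 1.1, -0.6]
width: 30.6
gripper_force: 59.7
```

send_rows(rows=[[[0,0,0.05,0,0,0],[0,0,0.1,0,0,0],[0,0,0.1,0,0,0]]])

```text
clock: 7.55
eef_pos: [601.7, -30.5, 92.9]
tool_rot: [3.141, 0.0, 1.573]
force: [-1.0, 0.4, 1.7]
width: 30.6
gripper_force: 60.1
```

send_rows(rows=[[[0,0,0.05,0,0,0],[0,0,0.07,0,0,0],[0,0,0.07,0,0,0]]])

```text
clock: 7.85
eef_pos: [601.7, -30.5, 92.8]
tool_rot: [3.141, 0.001, 1.573]
force: [-3.8, -0.3, 8.2]
width: 30.7
gripper_force: 60.6
```

Contact with the base: 8 N up, with the underside at about 12 mm. This sleeve fits, so it goes to the tin.

send_rows(rows=[[[0,0,-1,0,0,0],[0,0,-3,0,0,0],[0,0,-5.5,0,0,0],[0,0,-9,0,0,0],[0,0,-13,0,0,0],[0,0,-14,0,0,0],[0,0,-14,0,0,0]]])

```text
clock: 8.55
eef_pos: [602.5, -30.5, 233.8]
tool_rot: [3.138, 0.0, 1.573]
force: [0.0, 0.2, -1.2]
width: 30.5
gripper_force: 60.0
```

send_rows(rows=[[[4,-1.7,0,0,0,0],[8,-3.5,0,0,0,0],[12,-5.2,0,0,0,0],[16,-7,0,0,0,0],[20,-8.6,0,0,0,0],[24,-10.3,0,0,0,0],[28,-12,0,0,0,0],[32,-13.8,0,0,0,0],[35.6,-15.3,0,0,0,0],[35.6,-15.3,0,0,0,0]]])

```text
clock: 9.55
eef_pos: [443.5, 331.3, 230.9]
tool_rot: [-3.138, -0.004, 1.583]
force: [-0.2, 0.8, -1.7]
width: 31.0
gripper_force: 60.0
```

send_rows(rows=[[[0,0,0,0,0,0],[0,0,0,0,0,0],[0,0,0,0,0,0]]])

```text
clock: 9.85
eef_pos: [448.6, 323.3, 231.0]
tool_rot: [-3.141, 0.002, 1.57]
force: [0.7, -0.2, -1.5]
width: 30.6
gripper_force: 60.0
```

Run:
```python
from h import *
d=img('scene');t=img('top')
a=d["pixels"][130:240,420:550];b=t["pixels"][200:310,125:255]
cv2.imwrite('pics/g4.png',cv2.resize(np.hstack([a,b])[:,:,::-1],None,fx=3,fy=3,interpolation=cv2.INTER_CUBIC))
for z in (52,): print(proj(d,[448,326,z]),proj(t,[448,326,z]), proj(d,[448,326,0]))
st(); go(448,326,100,1.571)
```

```text
[486.36264801 181.38254421] [173.47596574 265.24756009] [480.81532305 198.23783464]
t9.95 [448.6 323.8 231.4] [-3.141e+00  1.000e-03  1.570e+00] F [ 0.9  0.2 -0.4] w30.9 g60.0 q [-0.27  0.66 -0.63  1.85  0.52  0.81 -1.18]
rows: tx 0.22 ty -0.06 tz 13.14 wz -0.001
```

View pics/g4.png

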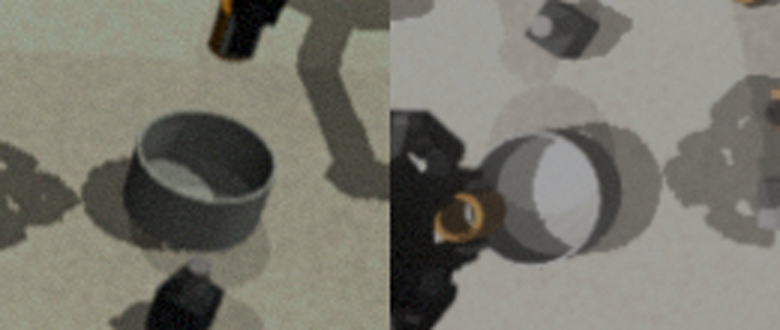

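Tin rim shows at (205,158) in the left crop (scene) and about (534,196) in the right (top), within about 2 mm of (449,327). Lowering in.

send_rows(rows=[[[0.3,0,3,0,0,0],[0.3,0,7,0,0,0],[0.3,0,11,0,0,0],[0.3,0,13,0,0,0],[0.3,0,14.2,0,0,0],[0.3,0,14.5,0,0,0],[0.3,0,14.5,0,0,0],[0.3,0,14.5,0,0,0]]])

```text
clock: 10.75
eef_pos: [448.6, 328.7, 88.0]
tool_rot: [3.14, -0.002, 1.572]
force: [0.3, 0.2, -0.9]
width: 30.5
gripper_force: 60.0
```

send_rows(rows=[[[0,0,0,0,0,0],[0,0,0,0,0,0],[0,0,0,0,0,0],[0,0,0,0,0,0]]], grip=120)

```text
clock: 11.15
eef_pos: [448.1, 328.2, 87.1]
tool_rot: [3.141, -0.0, 1.573]
force: [-0.3, 0.5, 0.8]
width: 45.1
gripper_force: 0.0
```

send_rows(rows=[[[0,0,-2,0,0,0],[0,0,-6,0,0,0],[0,0,-10,0,0,0],[0,0,-14,0,0,0],[0,0,-14,0,0,0],[0,0,-14,0,0,0]]])

```text
clock: 11.75
eef_pos: [448.3, 328.1, 227.6]
tool_rot: [3.14, -0.001, 1.572]
force: [0.5, -0.1, -0.5]
width: 44.9
gripper_force: 0.0
```

Run:
```python
from h import *
st(); go(611,186,200,1.0);
```

```text
t11.75 [448.3 328.1 227.6] [ 3.140e+00 -1.000e-03  1.572e+00] F [ 0.5 -0.1 -0.5] w44.9 g0.0 q [-0.28  0.66 -0.63  1.85  0.53  0.8  -1.19]
rows: tx -14.23 ty 16.25 tz 2.76 wz 0.572
```

send_rows(rows=[[[-2.8,3.2,0,0,0,0],[-5.6,6.5,0,0,0,0],[-8.5,9.7,0,0,0,0],[-11.3,13,1,0,0,0],[-14.2,16.2,4,0,0,0],[-14.2,16.2,7,0,0,0],[-14.2,16.2,7,0,0,0],[-14.2,16.2,7,0,0,0]]], grip=80)

```text
clock: 12.55
eef_pos: [608.6, 187.4, 155.6]
tool_rot: [-3.138, -0.0, 1.574]
force: [-0.9, 0.6, -0.8]
width: 58.5
gripper_force: 0.0
```

Run:
```python
from h import *
d=img('scene')
a=d["pixels"][130:250,370:550]
cv2.imwrite('pics/g5.png',cv2.resize(a[:,:,::-1],None,fx=4,fy=4,interpolation=cv2.INTER_CUBIC))
st(); go(610.5,185.5,80,1.571)
```

```text
t12.60 [609.2 188.3 157.1] [-3.141e+00 -1.000e-03  1.575e+00] F [-0.9  1.2 -0.3] w58.7 g0.0 q [-0.    0.86 -0.59  1.66  0.61  0.82 -0.86]
rows: tx -0.28 ty 0.12 tz 7.71 wz 0.004
```

View pics/g5.png

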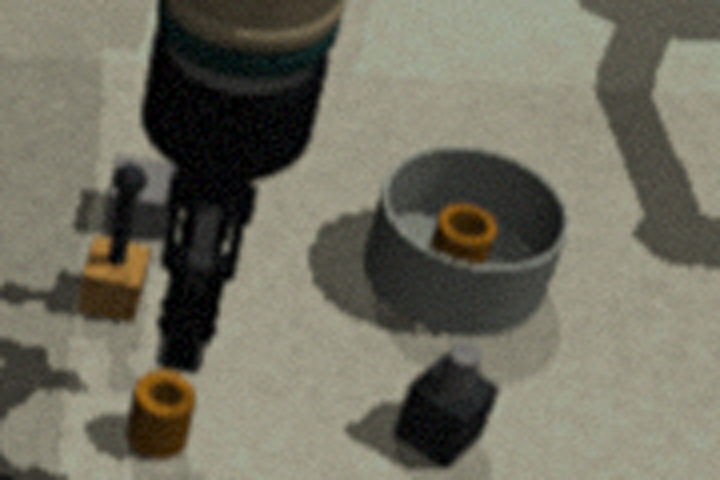

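Sleeve stands in the tin, at (465,230). The gripper (180,365) hangs over the second sleeve (162,400). Grasping it.

send_rows(rows=[[[-0.2,0.1,2.5,0,0,0],[-0.2,0.1,5,0,0,0],[-0.2,0.1,7,0,0,0],[-0.2,0.1,7.7,0,0,0],[-0.2,0.1,7.7,0,0,0],[-0.2,0.1,7.7,0,0,0]]])

```text
clock: 13.2
eef_pos: [611.7, 185.6, 81.4]
tool_rot: [3.139, -0.001, 1.574]
force: [0.6, 0.3, 0.2]
width: 58.4
gripper_force: 0.0
```

send_rows(rows=[[[0,0,0,0,0,0],[0,0,0,0,0,0],[0,0,0,0,0,0],[0,0,0,0,0,0],[0,0,0,0,0,0],[0,0,0,0,0,0]]], grip=255)

```text
clock: 13.8
eef_pos: [612.0, 184.9, 81.2]
tool_rot: [3.14, -0.001, 1.573]
force: [-0.8, -0.6, 6.1]
width: 29.6
gripper_force: 59.9
```

send_rows(rows=[[[0,0,-2,0,0,0],[0,0,-5,0,0,0],[0,0,-8,0,0,0],[0,0,-12,0,0,0],[0,0,-12,0,0,0],[0,0,-12,0,0,0],[0,0,-12,0,0,0]]])

```text
clock: 14.5
eef_pos: [610.5, 183.7, 198.6]
tool_rot: [-3.14, 0.001, 1.573]
force: [-0.1, -0.1, -1.5]
width: 30.1
gripper_force: 59.5
```

Run:
```python
from h import *
st(); go(601.5,-30.5,180,1.571)
```

```text
t14.50 [610.5 183.7 198.6] [-3.140e+00  1.000e-03  1.573e+00] F [-0.1 -0.1 -1.5] w30.1 g59.5 q [ 0.02  0.81 -0.62  1.64  0.57  0.89 -0.82]
rows: tx -21.42 ty -0.94 tz 1.86 wz 0.002
```

send_rows(rows=[[[-4,-0.2,0.5,0,0,0],[-8,-0.4,1,0,0,0],[-12,-0.5,1.5,0,0,0],[-16,-0.7,1.9,0,0,0],[-19.5,-0.9,1.9,0,0,0],[-21.4,-0.9,1.9,0,0,0],[-21.4,-0.9,1.9,0,0,0],[-21.4,-0.9,1.9,0,0,0],[-21.4,-0.9,1.9,0,0,0]]])

```text
clock: 15.4
eef_pos: [602.4, -27.5, 180.3]
tool_rot: [-3.141, -0.002, 1.575]
force: [0.4, 0.7, -0.2]
width: 29.8
gripper_force: 59.4
```

Run:
```python
from h import *
s=img("scene"); st(); p=ctrl.read_state()["eef_pos"]
x,y=map(int,proj(s,[601,-30,50])); x0,y0=x-50,y-45
e=np.array([-.259,.966,0])
for o in(-2,-1,0,1): print(o,(proj(s,p+[0,o,-63]+16*e)-[x0,y0]).round(2), end=" ")
print()
for v in(16,18,22,26,29): print(v,s["pixels"][y0+v,x0+52:x0+62,0].tolist(),s["pixels"][y0+v,x0+52:x0+62,2].tolist())
```

```text
t15.45 [602.5 -27.4 180.5] [-3.141e+00 -1.000e-03  1.576e+00] F [ 0.8 -0.2 -1.1] w30.2 g59.4 q [ 0.38  0.79 -0.63  1.75  0.62  0.81 -0.55]
-2 [57.79 22.13] -1 [58.28 22.22] 0 [58.76 22.31] 1 [59.24 22.39] 
16 [9, 5, 18, 62, 107, 119, 110, 101, 144, 158] [11, 11, 3, 5, 17, 17, 23, 73, 129, 134]
18 [0, 0, 44, 93, 111, 107, 90, 110, 145, 154] [10, 0, 13, 11, 13, 13, 28, 84, 124, 133]
22 [24, 28, 50, 58, 69, 70, 78, 120, 146, 152] [25, 31, 44, 12, 11, 10, 35, 87, 125, 131]
26 [32, 38, 39, 66, 73, 64, 69, 114, 149, 154] [29, 34, 33, 24, 12, 11, 20, 79, 125, 134]
29 [22, 35, 44, 64, 67, 66, 81, 132, 147, 148] [26, 36, 35, 16, 1, 11, 44, 105, 125, 130]
```

send_rows(rows=[[[-0.36,-0.1,0.5,0,0,0],[-0.36,-0.1,1.5,0,0,0],[-0.36,-0.1,2.5,0,0,0],[-0.36,-0.1,3.4,0,0,0],[-0.36,-0.1,3.7,0,0,0],[-0.36,-0.1,4.0,0,0,0],[-0.36,-0.1,4.3,0,0,0],[-0.36,-0.1,4.3,0,0,0]]])

```text
clock: 16.25
eef_pos: [601.6, -33.1, 137.6]
tool_rot: [-3.141, -0.0, 1.573]
force: [-0.3, -0.0, -1.2]
width: 30.0
gripper_force: 59.4
```

send_rows(rows=[[[0,0,0.2,0,0,0],[0,0,0.4,0,0,0],[0,0,0.6,0,0,0],[0,0,0.6,0,0,0]]])

```text
clock: 16.65
eef_pos: [601.9, -32.0, 131.8]
tool_rot: [3.141, -0.002, 1.574]
force: [0.2, 3.7, -2.3]
width: 29.2
gripper_force: 59.5
```

send_rows(rows=[[[0.1,-0.05,0,0,0,0],[0.15,-0.05,0,0,0,0],[0.15,-0.05,0,0,0,0]]])

```text
clock: 16.95
eef_pos: [601.4, -31.7, 131.8]
tool_rot: [3.141, 0.0, 1.573]
force: [1.8, 2.3, -0.8]
width: 29.7
gripper_force: 59.5
```

send_rows(rows=[[[0,0,0.15,0,0,0],[0,0,0.3,0,0,0],[0,0,0.45,0,0,0],[0,0,0.45,0,0,0]]])

```text
clock: 17.35
eef_pos: [601.3, -31.6, 127.1]
tool_rot: [3.141, -0.0, 1.573]
force: [1.8, 1.4, -1.5]
width: 29.5
gripper_force: 59.5
```

send_rows(rows=[[[0,0,0.1,0,0,0],[0,0,0.2,0,0,0],[0,0,0.2,0,0,0]]])

```text
clock: 17.65
eef_pos: [601.3, -31.6, 125.2]
tool_rot: [3.141, -0.0, 1.573]
force: [2.1, 1.4, -0.9]
width: 29.6
gripper_force: 59.5
```

send_rows(rows=[[[0,0,0.1,0,0,0],[0,0,0.15,0,0,0],[0,0,0.15,0,0,0]]])

```text
clock: 17.95
eef_pos: [601.3, -31.5, 124.1]
tool_rot: [3.141, -0.0, 1.573]
force: [0.6, 1.8, 3.6]
width: 29.8
gripper_force: 59.9
```

send_rows(rows=[[[0,0,0.08,0,0,0],[0,0,0.12,0,0,0],[0,0,0.12,0,0,0]]])

```text
clock: 18.25
eef_pos: [601.6, -31.1, 123.2]
tool_rot: [3.14, -0.001, 1.573]
force: [0.8, 2.3, 5.5]
width: 29.4
gripper_force: 60.2
```

send_rows(rows=[[[0,0,0.06,0,0,0],[0,0,0.1,0,0,0],[0,0,0.1,0,0,0]]])

```text
clock: 18.55
eef_pos: [601.7, -30.8, 122.6]
tool_rot: [3.14, -0.001, 1.573]
force: [0.6, 4.3, 7.1]
width: 29.5
gripper_force: 60.5
```

send_rows(rows=[[[0.1,0,0.06,0,0,0],[0.1,0,0.1,0,0,0],[0.1,0,0.1,0,0,0]]])

```text
clock: 18.85
eef_pos: [601.9, -30.3, 122.0]
tool_rot: [3.139, 0.0, 1.573]
force: [-0.2, 2.1, 10.5]
width: 29.5
gripper_force: 61.0
```

send_rows(rows=[[[0.05,0,0.06,0,0,0],[0.05,0,0.1,0,0,0],[0.05,0,0.1,0,0,0]]])

```text
clock: 19.15
eef_pos: [601.9, -30.1, 121.9]
tool_rot: [3.139, 0.001, 1.573]
force: [-1.0, 0.7, 15.9]
width: 29.4
gripper_force: 61.8
```

Hard stop: 16 N at underside ≈41 mm, on the shoulder. This sleeve is the reject, so it goes to the tray.

send_rows(rows=[[[0,0,-1,0,0,0],[0,0,-2.5,0,0,0],[0,0,-5,0,0,0],[0,0,-8,0,0,0],[0,0,-10,0,0,0],[0,0,-10,0,0,0]]])

```text
clock: 19.75
eef_pos: [601.9, -30.7, 222.5]
tool_rot: [3.138, 0.001, 1.572]
force: [0.2, 0.7, -1.6]
width: 29.6
gripper_force: 59.7
```

send_rows(rows=[[[-3,-2,0,0,0,0],[-6,-4,0,0,0,0],[-10,-6.5,0,0,0,0],[-13.5,-8.8,0,0,0,0],[-17,-11,0,0,0,0],[-21,-13.6,0,0,0,0],[-24.8,-16.1,0,0,0,0],[-24.8,-16.1,0,0,0,0],[-24.8,-16.1,0,0,0,0],[-24.8,-16.1,0,0,0,0]]])

```text
clock: 20.75
eef_pos: [440.6, -277.6, 219.2]
tool_rot: [-3.141, -0.001, 1.574]
force: [0.2, 0.2, -0.5]
width: 29.4
gripper_force: 59.8
```

Run:
```python
from h import *
st(); go(441,-278,88,1.571)
```

```text
t20.75 [ 440.6 -277.6  219.2] [-3.141e+00 -1.000e-03  1.574e+00] F [ 0.2  0.2 -0.5] w29.4 g59.8 q [ 0.97  0.66 -0.7   1.95  0.61  0.76 -0.08]
rows: tx -0.04 ty 0.04 tz 13.12 wz 0.003
```

Then release, lift, and head for the lid (knob about (629.5,-161)).

send_rows(rows=[[[0,0,3,0,0,0],[0,0,7,0,0,0],[0,0,10.5,0,0,0],[0,0,12.3,0,0,0],[0,0,12.9,0,0,0],[0,0,13.1,0,0,0],[0,0,13.1,0,0,0],[0,0,13.1,0,0,0]]])

```text
clock: 21.55
eef_pos: [441.4, -278.5, 89.6]
tool_rot: [3.14, 0.001, 1.573]
force: [0.9, -0.3, -1.8]
width: 30.0
gripper_force: 59.8
```

send_rows(rows=[[[0,0,0,0,0,0],[0,0,0,0,0,0],[0,0,0,0,0,0],[0,0,0,0,0,0]]], grip=110)

```text
clock: 21.95
eef_pos: [440.7, -278.6, 88.8]
tool_rot: [3.141, 0.0, 1.573]
force: [0.3, -0.8, -0.1]
width: 48.7
gripper_force: 0.0
```

send_rows(rows=[[[0,0,-2,0,0,0],[0,0,-5,0,0,0],[0,0,-9,0,0,0],[0,0,-11,0,0,0],[0,0,-11,0,0,0]]])

```text
clock: 22.45
eef_pos: [442.1, -279.1, 201.3]
tool_rot: [3.137, 0.003, 1.572]
force: [0.9, 0.8, -1.1]
width: 48.4
gripper_force: 0.0
```

Run:
```python
from meas import *
st(); go(629.5,-161.5,160,1.571)
s=img("scene");t=img("top")
knob=lambda h:(h[...,0]<20)&(h[...,1]>95)
for d in(s,t):
    c,q,h=blob(d,proj(d,[629.5,-161.5,25]),knob,14); print(c.round(1),q.tolist(),onz(d,c,22).round(1))
L=lambda h:(h[...,1]<40)&(h[...,2]>95)
a=s["pixels"][95:200,180:330]
cv2.imwrite('pics/g6.png',cv2.resize(a[:,:,::-1],None,fx=4,fy=4,interpolation=cv2.INTER_CUBIC))
```

```text
t22.45 [ 442.1 -279.1  201.3] [3.137e+00 3.000e-03 1.572e+00] F [ 0.9  0.8 -1.1] w48.4 g0.0 q [ 0.95  0.68 -0.68  1.96  0.64  0.72 -0.12]
rows: tx 11.73 ty 18.76 tz 4.13 wz 0.001
[247.7 207.1] [243, 201, 10, 13, 110] [ 629.  -162.7   22. ]
[395.4 191.1] [392, 188, 8, 7, 46] [ 630.  -164.3   22. ]
```

View pics/g6.png

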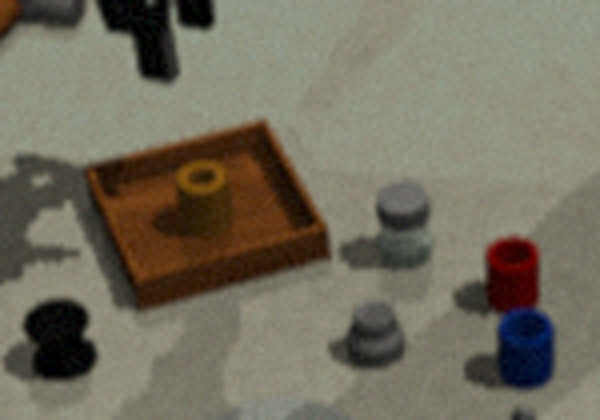

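Reject sleeve stands in the tray, at (203,195). On to the lid knob at (629.5,-163).

send_rows(rows=[[[2.3,3.8,0,0,0,0],[4.6,7.5,0,0,0,0],[7,11.3,0,0,0,0],[9.3,15,1.5,0,0,0],[11.6,18.7,4,0,0,0],[11.6,18.7,5,0,0,0],[11.6,18.7,5,0,0,0],[11.6,18.7,5,0,0,0],[11.6,18.7,5,0,0,0]]])

```text
clock: 23.45
eef_pos: [626.5, -163.7, 148.8]
tool_rot: [-3.141, 0.001, 1.571]
force: [-0.2, 0.3, -0.3]
width: 48.6
gripper_force: 0.0
```

```bash
python3 -c "
from h import *
st(); go(629.5,-163,86,1.571)"
```

```text
t23.45 [ 626.5 -163.7  148.8] [-3.141e+00  1.000e-03  1.571e+00] F [-0.2  0.3 -0.3] w48.6 g0.0 q [ 0.56  0.89 -0.62  1.63  0.65  0.84 -0.33]
rows: tx 0.07 ty 0.30 tz 6.28 wz -0.000
```

send_rows(rows=[[[0.05,0.2,2.5,0,0,0],[0.05,0.2,4.8,0,0,0],[0.05,0.2,6.2,0,0,0],[0.05,0.2,6.2,0,0,0],[0.05,0.2,6.2,0,0,0]]])

```text
clock: 23.95
eef_pos: [629.6, -162.0, 87.3]
tool_rot: [3.141, 0.0, 1.572]
force: [0.1, 0.6, 0.7]
width: 48.8
gripper_force: 0.0
```

send_rows(rows=[[[0,0,0,0,0,0],[0,0,0,0,0,0],[0,0,0,0,0,0],[0,0,0,0,0,0],[0,0,0,0,0,0],[0,0,0,0,0,0]]], grip=255)

```text
clock: 24.55
eef_pos: [630.2, -161.7, 88.1]
tool_rot: [3.139, 0.001, 1.573]
force: [-0.7, -0.1, 6.8]
width: 19.8
gripper_force: 58.5
```

send_rows(rows=[[[0,0,-1,0,0,0],[0,0,-3,0,0,0],[0,0,-6,0,0,0],[0,0,-10,0,0,0],[0,0,-14,0,0,0],[0,0,-16,0,0,0],[0,0,-16,0,0,0],[0,0,-16,0,0,0]]])

```text
clock: 25.35
eef_pos: [628.9, -161.8, 246.6]
tool_rot: [-3.141, 0.001, 1.573]
force: [-1.5, -0.4, -1.4]
width: 19.5
gripper_force: 58.8
```

```bash
python3 -c "
from h import *
st(); go(448.5,326.5,245,1.571)"
```

```text
t25.35 [ 628.9 -161.8  246.6] [-3.141e+00  1.000e-03  1.573e+00] F [-1.5 -0.4 -1.4] w19.5 g58.8 q [ 0.6   0.78 -0.69  1.56  0.56  1.01 -0.26]
rows: tx 48.86 ty -17.95 tz 0.16 wz 0.002
```

send_rows(rows=[[[2,-0.7,0,0,0,0],[5,-1.8,0,0,0,0],[8.5,-3.1,0,0,0,0],[12,-4.4,0,0,0,0],[15.5,-5.7,0,0,0,0],[19,-7,0,0,0,0],[22.5,-8.2,0,0,0,0],[26,-9.5,0,0,0,0],[29.5,-10.8,0,0,0,0],[29.5,-10.8,0,0,0,0]]])

```text
clock: 26.35
eef_pos: [517.6, 139.2, 245.8]
tool_rot: [-3.138, -0.004, 1.582]
force: [0.8, 0.2, -0.5]
width: 19.6
gripper_force: 58.8
```

send_rows(rows=[[[3.5,-1.3,0,0,0,0],[7,-2.6,0,0,0,0],[10.5,-3.8,0,0,0,0],[14,-5.1,0,0,0,0],[17,-6.2,0,0,0,0],[19.4,-7.1,0,0,0,0],[19.4,-7.1,0,0,0,0],[19.4,-7.1,0,0,0,0],[19.4,-7.1,0,0,0,0],[19.4,-7.1,0,0,0,0]]])

```text
clock: 27.35
eef_pos: [450.1, 325.4, 246.0]
tool_rot: [-3.141, 0.002, 1.571]
force: [-0.5, 0.1, -1.5]
width: 19.3
gripper_force: 58.8
```

Run:
```python
from meas import *
st(); go(448.5,328,150,1.571)
d=img('scene');t=img('top')
a=d["pixels"][100:230,420:550];b=t["pixels"][200:330,110:240]
cv2.imwrite('pics/g7.png',cv2.resize(np.hstack([a,b])[:,:,::-1],None,fx=3,fy=3,interpolation=cv2.INTER_CUBIC))
# tin rim ellipse in scene: gather rim from Hough-free extreme columns of tin mask
for P in([448.5,327,52],[448.5,377,52],[448.5,277,52]): print(P,((proj(d,P)-[420,100])*3+1).round(0),((proj(t,P)-[110,200])*3+1).round(0)+[390,0])
```

```text
t27.35 [450.1 325.4 246. ] [-3.141e+00  2.000e-03  1.571e+00] F [-0.5  0.1 -1.5] w19.3 g58.8 q [-0.25  0.65 -0.67  1.83  0.52  0.85 -1.17]
rows: tx 0.26 ty -0.16 tz 9.60 wz -0.000
[448.5, 327, 52] [201. 246.] [580. 196.]
[448.5, 377, 52] [273. 258.] [513. 194.]
[448.5, 277, 52] [131. 234.] [648. 198.]
```

View pics/g7.png

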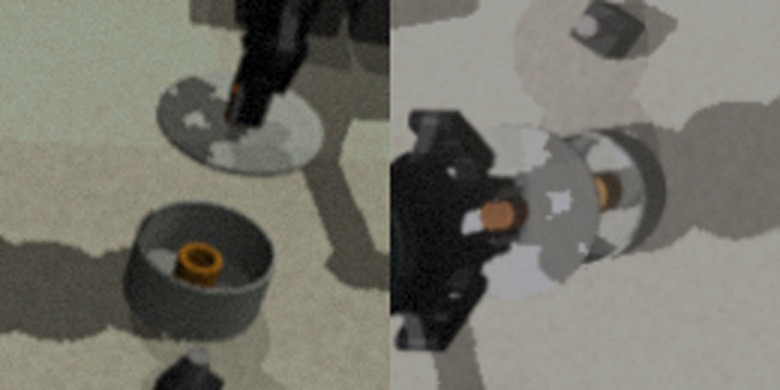

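Lid hangs level at (240,123) in the left crop. The tin rim is centred at (205,246), with the sleeve standing inside it at (200,262). Comparing lid and tin laterally within the scene view.

Run:
```python
from meas import *
d=img('scene');p=ctrl.read_state()["eef_pos"]; st()
e=np.array([-.259,.966,0])
def ext(c,r,z):
    q=np.array([(proj(d,[c[0]+r*np.cos(a),c[1]+r*np.sin(a),z])-[420,100])*3+1 for a in np.linspace(0,6.28,73)]); return q.min(0).round(0),q.max(0).round(0)
print("lid",ext(p,54,p[2]-79)); print("lid y-2",ext(p-[0,2,0],54,p[2]-79)); print("tin",ext((448.5,328),50,52)); print("tin x+3",ext((451.5,328),50,52))
print("lid bottom",ext(p,54,p[2]-83))
```

```text
t27.50 [449.9 326.2 246.5] [-3.142  0.     1.571] F [ 0.4  0.4 -0.7] w19.9 g58.8 q [-0.25  0.64 -0.67  1.83  0.52  0.85 -1.17]
lid (array([159.,  73.]), array([326., 173.]))
lid y-2 (array([156.,  72.]), array([323., 173.]))
tin (array([133., 201.]), array([274., 295.]))
tin x+3 (array([132., 203.]), array([274., 298.]))
lid bottom (array([158.,  77.]), array([324., 178.]))
```

send_rows(rows=[[[0.3,0,2,0,0,0],[0.3,0,5,0,0,0],[0.3,0,8,0,0,0],[0.3,0,9.5,0,0,0],[0.3,0,10.3,0,0,0],[0.3,0,10.3,0,0,0],[0.3,0,10.3,0,0,0],[0.3,0,10.3,0,0,0]]])

```text
clock: 28.3
eef_pos: [450.0, 330.6, 144.8]
tool_rot: [3.14, -0.001, 1.573]
force: [-0.0, 1.0, -0.8]
width: 19.6
gripper_force: 58.8
```

Run:
```python
from meas import *
st(); go(449.5,329.5,136,1.571)
d=img('scene');t=img('top')
a=d["pixels"][120:230,420:550];b=t["pixels"][205:315,110:240]
cv2.imwrite('pics/g8.png',cv2.resize(np.hstack([a,b])[:,:,::-1],None,fx=3,fy=3,interpolation=cv2.INTER_CUBIC))
```

```text
t28.30 [450.  330.6 144.8] [ 3.140e+00 -1.000e-03  1.573e+00] F [-0.   1.  -0.8] w19.6 g58.8 q [-0.34  0.78 -0.55  1.9   0.66  0.65 -1.3 ]
rows: tx -0.11 ty -0.05 tz 0.88 wz 0.002
```

View pics/g8.png

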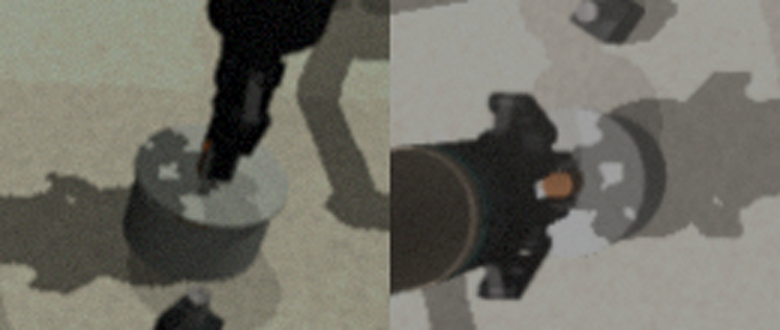

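Lid centre is at x≈210 against the tin axis at about 209 (left crop), so it is aligned. Lowering until it seats.

send_rows(rows=[[[-0.05,0,0.3,0,0,0],[-0.05,0,0.6,0,0,0],[-0.05,0,0.75,0,0,0],[-0.05,0,0.75,0,0,0]]])

```text
clock: 28.8
eef_pos: [449.3, 329.4, 135.7]
tool_rot: [-3.141, 0.0, 1.573]
force: [0.4, -0.7, -1.4]
width: 19.6
gripper_force: 58.7
```

send_rows(rows=[[[0,0,0.1,0,0,0],[0,0,0.15,0,0,0],[0,0,0.15,0,0,0]]])

```text
clock: 29.1
eef_pos: [449.4, 329.6, 135.1]
tool_rot: [3.141, 0.0, 1.573]
force: [-1.2, -1.2, 4.5]
width: 19.7
gripper_force: 59.2
```

Contact at the expected seated height. Release and retreat.

send_rows(rows=[[[0,0,0,0,0,0],[0,0,0,0,0,0],[0,0,0,0,0,0],[0,0,0,0,0,0]]], grip=130)

```text
clock: 29.5
eef_pos: [449.4, 329.6, 134.5]
tool_rot: [3.142, -0.0, 1.573]
force: [0.6, -0.6, -0.7]
width: 42.1
gripper_force: 0.0
```

send_rows(rows=[[[0,0,-2,0,0,0],[0,0,-5,0,0,0],[0,0,-9,0,0,0],[-4,0,-12,0,0,0],[-8,0,-12,0,0,0],[-12,0,-12,0,0,0],[-16,0,-12,0,0,0],[-20,0,-12,0,0,0],[-20,0,-12,0,0,0],[-20,0,-12,0,0,0]]])

```text
clock: 30.5
eef_pos: [450.1, 128.7, 254.7]
tool_rot: [3.141, -0.0, 1.57]
force: [0.5, 0.4, 1.0]
width: 42.0
gripper_force: 0.0
```

Run:
```python
from meas import *
st()
d=img('scene'); save(d,'g9.png',1.25)
b=d["pixels"][120:230,420:550]; full=cv2.resize(d["pixels"],(500,312)); z=cv2.resize(b,None,fx=2.3,fy=2.3,interpolation=cv2.INTER_CUBIC)
o=np.zeros((312,800,3),np.uint8); o[:,:500]=full; o[:z.shape[0],500:500+z.shape[1]]=z[:,:300]
cv2.imwrite('pics/g9.png',o[:,:,::-1])
```

```text
t30.50 [450.1 128.7 254.7] [ 3.141 -0.     1.57 ] F [0.5 0.4 1. ] w42.0 g0.0 q [ 0.16  0.53 -0.71  2.05  0.51  0.74 -0.88]
```

View pics/g9.png

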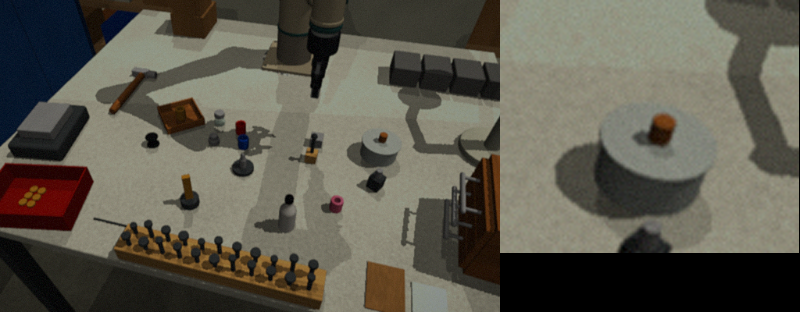

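The lid sits level on the tin, with its knob at (662,128) in the inset. The reject is in the tray and the bystanders are where they were. Handing in.

```bash
python3 -c "
from cell import ctrl
print(ctrl.finish_job())"
```

```text
the job is handed in; nothing more can be done
None
```

Job handed in at about 30 s: the wider-bore sleeve went down to the gauge's base and is in the tin, the other stopped on the shoulder and is in the reject tray, and the lid looks level on the tin; I viewed 12 pictures, two over the limit of 10.

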